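# Strip the snap-in covers from a pump control module

### The job

The pump control module in the service nest still has two or three snap-in covers to come off. Swing the toggle clamp over centre onto the module and, with it clamped, lever every cover free with the pry bar (do not prise at a seated cover with the fingers). Then swing the clamp fully back, put all the covers in the yellow bin, lay the pry bar back on the black mat, set the module upright in the middle of the grey foam pad, and leave everything else on the bench where it is.

Things in the scene. Friction and masses are not known exactly. Their poses are not given: they have to be found in the camera images.
- nest: Service nest, fixed: aluminium table 76 x 194 mm, top 60 mm above the bench, with stops 16 mm high round the module (7 mm at the front corners). Origin on the bench under the module's middle; x points from the front edge (levering side) back to the clamp, y along the module, z up.
- clamp (a joint): Toggle clamp behind the module: one steel lever, hinge along nest y. 0 rad = fully open (stop), handle lying back, arm upright. Grows as the handle is swung up and over towards the front; 1.75 = clamped: arm level, rubber foot on the module's rear top edge, handle up, leaning forward. Centre at 0.85: past it a spring strut drives it shut, before it open, 0.5 N m at the ends (6 N at the bar).
- clamp_bar (a point): Middle of the clamp's handle bar: round, rubber, 12 mm thick, parallel to nest y, 58 mm clear between two side rods that run 80 mm to the hinge. Pinch it from above, fingers closing along nest x; it turns in the fingers as it swings. With a = 1.3 - joint value it is 80*sin(a) mm behind (nest +x) and 80*cos(a) mm above the hinge.
- clamp_hinge (a point): Clamp hinge axis: 76 mm behind the nest origin, 106 mm above the bench.
- module: Pump control module: grey-blue block 60 (x) x 166 (y) x 34 (z) mm, 0.4 kg, loose in the nest (1.5 mm play). Origin: middle of underside; axes as the nest's at first. Three pockets 55 mm apart along y, one may be empty. Under each cover's front lip (x = -30) is an open slot, z 23 to 28 mm, 32 wide, 14 deep; its floor is the fulcrum. To unload, grip front and rear faces at the middle, below z 23.
- pry: Pry bar: wooden handle 95 x 18 (y) x 26 (z) mm with a flat steel blade 50 long, 12 wide, 2.5 mm thick. Lies on its 18 mm side along its x, blade to +x. Origin on the underside at the junction of blade and handle; blade between z 12 and 14.5 mm. 90 g.
- pry_grip (a point): Where to grip the pry bar: in the handle, 35 mm behind the blade's root, 13 mm above the underside (balance is about 40 mm behind the root).
- mat: Black rubber mat 110 (x) x 190 (y) x 3 mm, fixed; origin on the bench under its middle. The pry bar starts here and ends here. Mat and bin may be in each other's place.
- bin: Yellow open bin 110 (x) x 170 (y) x 45 mm high, 4 mm walls, fixed; origin on the bench under its middle.
- pad: Grey foam pad 130 (x) x 220 (y) x 12 mm, fixed; origin on the bench under its middle.
- tape: Cardboard tape roll 64 mm across, 24 high: leave alone.
- coupling: Brass hose coupling 34 mm high: leave alone.
- jar: Glass jar 52 mm across, 75 high: leave alone.
- driver: Screwdriver, lying: leave alone.
- stopper: Cork 34 mm across, 30 high: leave alone.
- gasketbox: Small carton 90 x 60 x 35 mm: leave alone.
- cup: Small steel bowl 60 mm across, 50 high: leave alone.
- cover0: Snap-in cover at the nest -y end; None throughout if absent. Pale grey plate 42.5 (x) x 30 (y) x 6 mm on a plug, 30 g. Origin under the plug, 13 mm below the plate; plate x -22 (front lip) to 20.5. Seated: top flush with the module, held by two sprung nubs, 5 to 10 N at the lip; rear edge is the pivot. Once the lip is up about 6 mm it rides 7 mm proud on the nubs, loose: lift by its sides (30 mm).
- pocket0 (a point): Seat of cover0 (its origin when fully in): on the module 8 mm before the middle, 15 mm above the underside, axes as the module's.
- cover1: Snap-in cover at the middle; None throughout if absent. Pale grey plate 42.5 (x) x 30 (y) x 6 mm on a plug, 30 g. Origin under the plug, 13 mm below the plate; plate x -22 (front lip) to 20.5. Seated: top flush with the module, held by two sprung nubs, 5 to 10 N at the lip; rear edge is the pivot. Once the lip is up about 6 mm it rides 7 mm proud on the nubs, loose: lift by its sides (30 mm).
- pocket1 (a point): Seat of cover1 (its origin when fully in): on the module 8 mm before the middle, 15 mm above the underside, axes as the module's.
- cover2: Snap-in cover at the nest +y end; None throughout if absent. Pale grey plate 42.5 (x) x 30 (y) x 6 mm on a plug, 30 g. Origin under the plug, 13 mm below the plate; plate x -22 (front lip) to 20.5. Seated: top flush with the module, held by two sprung nubs, 5 to 10 N at the lip; rear edge is the pivot. Once the lip is up about 6 mm it rides 7 mm proud on the nubs, loose: lift by its sides (30 mm).
- pocket2 (a point): Seat of cover2 (its origin when fully in): on the module 8 mm before the middle, 15 mm above the underside, axes as the module's.
- nest_seat (a point): Middle of the nest's top, where the module's origin sits.
Things that resemble listed ones, but are neither listed nor needed, are in the scene too. What is shaped like the cover1 but brown or purple is not meant.

How it is judged:
By the outcome, as a careful person would: the job done as asked, in the order asked, and still so for the second after the job is handed in, with the robot touching nothing.
Of cover0, cover1, cover2 only 2 to 3 are there at a start; the rules pass over those that are not, and their reading is None.
At some moment in a run one of pry may be knocked a few centimetres aside while the robot is not near it.
Once in a run the grip may slacken for a moment while it holds something.
It also fails if it takes over 210 s, if anything falls off the work surface, if the arm or the gripper's body presses on something with over 40 N, if the wrist force passes 120 N, or if a joint passes its speed limit or range.

### The arm

A 6-joint arm with a two-finger parallel gripper is mounted at the origin on the work surface. World frame = base frame: x ahead of the robot, y to its left, z up, the work surface at z = 0. Lengths are in m, angles in rad, forces in N, time in s.
With the tool pointing down it reaches from about 0.275 to 0.825 m from the base axis. Payload 4.9 kg.
Tool frame: the origin (TCP) lies midway between the tips of the shut fingers; the grasp point (between the pads) lies 19 mm behind it (bot.grip_depth is the distance from the TCP to the grasp point, in m); z points along the fingers, y is the line along which they close (so a half turn about z gives the same grasp; the last joint's range is limited). The gripper opens to 85 mm and grips with 20 to 120 N. Pads are 22 mm wide; open, the fingers measure 114 mm over their backs; the gripper's body (76 mm by 85 mm) begins 54 mm behind the grasp point. The pads swing forward as they close: fully open they stand 13 mm farther back than shut.
Start: joints at [1.076, 0.326, -0.193, 1.052, 0, 1.437], TCP at [0.194, 0.515, 0.231] pointing down, gripper open.
Joint ranges: [-2.65, 2.65], [-0.97, 1.79], [-1.3, 1.35], [-1.93, 2.1], [-1.47, 1.37], [-3.14, 3.14]. Speed limits (rad/s): [2.57, 2.57, 3.14, 3.14, 3.14, 3.14].

### API

Orientations are given as a unit quaternion [w, x, y, z].
In Python, from cell import bot gives the robot as it stands. Calls block until the motion is done:
- bot.move_pose(position, orientation): joint-space move of the TCP to a pose.
- bot.move_linear(position, speed=0.15, rotation=None, until_force=None): straight line of the TCP; rotation=None keeps the orientation; speed is the mean speed in m/s. With until_force (N) it stops when the force on the tool has changed by that much, and returns True; else False.
- bot.goto_joints(angles): joint-space move.
- bot.set_gripper(opening, grasp_force=None): opening from 0.0 (shut) to 1.0 (fully open); grasp_force is the grip in N (None keeps the last); returns when the fingers have stopped.
- bot.wait(seconds).
- bot.solve_ik(position, orientation): joint angles nearest the present ones, or None.
- bot.camera(name): name is "scene" or "side" or "wrist"; returns the picture (400x640x3 uint8, red, green, blue); there is no depth.
- bot.calibration(name): a dict with "mtx" (3x3 intrinsics, pixels), "extrinsics" (4x4, takes a point from world to camera coordinates); the wrist camera has in their place "hand_eye" (4x4, takes a point from camera to tool coordinates, whose origin is the TCP and whose axes are the flange's). Camera axes: x right, y down, z forward; pixel columns grow to the right and rows downward; lengths in m; the calibration is good to about 2 mm. A picture is of the moment at which its call begins: read the wrist's pose just before it. calibration takes no time and is no camera call.
A pose or a line that the arm cannot do raises bot.PlanningError and nothing moves.
- bot.close_job(): hands the job in; it is judged then, once.
Trained networks look in the newest picture that a camera, given by its name, has taken for a name from the list of things; names that differ only in an ending like _2 or _b are one class to them, and where a whole thing is asked for, a point or a joint stands for the part that bears it (a point fixed in the world has none). Each returns a list of dicts, best first, with "confidence" (0 to 1); they miss things now and then, are a little off and sometimes report something else, mostly with a low value. They report only what shows in the picture. A call takes as long as a camera call. They do not tell look-alikes from the thing itself.
- bot.search_frame(camera, thing): "bbox" ([left, top, width, height] in pixels, round what is visible of it).
Readings, each from a call of its own:
- bot.read_clock(): time.
- bot.read_joint_positions(): joint angles.
- bot.read_joint_vel(): joint speeds.
- bot.read_joint_efforts(): joint torques, N m.
- bot.read_position(): TCP position.
- bot.read_tool_rot(): TCP orientation.
- bot.read_ft_force(): force on the tool from outside, world axes, zero at the start.
- bot.read_moment(): the same for the moment, N m.
- bot.read_gripper_width(): opening from 0.0 (shut) to 1.0 (fully open).
- bot.read_finger_force(): force on a finger pad.
Only numpy, scipy, OpenCV 4.12 (cv2) and the standard library are available. Lean on these libraries where they do the work, as an engineer would, in place of code of your own. Each camera call takes 0.05 s, during which the arm holds its last target. There are 200 camera calls.

## Working session

There is one attempt and no reset: what is moved stays moved. The work goes in short steps, each a Python script; the robot and the scene stay as the last script left them, time stands still between calls to the robot, and variables do not carry over. Pictures are saved under pics/ and viewed, at most 14 in all, crops included, and the job is handed in when it is done.

```bash
ls; mkdir -p pics; python3 - <<'E'
from cell import bot
import cv2,numpy as np
for c in ("scene","side"):
    im=bot.camera(c); cv2.imwrite(f"pics/{c}0.png",im[:,:,::-1])
    k=bot.calibration(c); print(c,np.round(k["mtx"],1).tolist(),np.round(k["extrinsics"],3).tolist())
    for t in "nest clamp clamp_bar module pry mat bin pad cover0 cover1 cover2".split():
        print(t,[(np.round(d["bbox"]).astype(int).tolist(),round(d["confidence"],2)) for d in bot.search_frame(c,t)[:4]])
print(bot.calibration("wrist"), bot.read_clock(), bot.read_tool_rot())
E
```

```text
pics
scene [[395.0, 0.0, 315.7], [0.0, 395.0, 197.2], [0.0, 0.0, 1.0]] [[0.081, 0.997, -0.01, -0.12], [0.835, -0.074, -0.545, -0.402], [-0.544, 0.036, -0.839, 1.338], [0.0, 0.0, 0.0, 1.0]]
nest [([265, 185, 77, 66], 0.63), ([191, 272, 28, 33], 0.41), ([266, 181, 71, 34], 0.35)]
clamp [([287, 204, 36, 43], 0.78), ([122, 172, 77, 44], 0.18)]
clamp_bar [([290, 203, 36, 44], 0.82)]
module [([268, 184, 69, 29], 0.82)]
pry [([160, 156, 21, 43], 0.9), ([262, 188, 78, 61], 0.38), ([295, 186, 15, 14], 0.16)]
mat []
bin [([116, 216, 78, 55], 0.72)]
pad [([288, 202, 38, 48], 0.72), ([365, 168, 85, 51], 0.71)]
cover0 [([270, 185, 14, 16], 0.74), ([292, 182, 20, 17], 0.72), ([319, 174, 13, 8], 0.69), ([240, 182, 13, 12], 0.57)]
cover1 [([270, 185, 14, 16], 0.74), ([292, 182, 20, 17], 0.72), ([319, 174, 13, 8], 0.69), ([240, 182, 13, 12], 0.57)]
cover2 [([270, 185, 14, 16], 0.74), ([292, 182, 20, 17], 0.72), ([319, 174, 13, 8], 0.69), ([240, 182, 13, 12], 0.57)]
side [[447.3, 0.0, 314.9], [0.0, 447.3, 199.3], [0.0, 0.0, 1.0]] [[-0.737, -0.675, -0.011, 0.479], [-0.487, 0.542, -0.685, 0.325], [0.468
[... 293 characters left out ...]
, 16, 34], 0.27)]
bin [([368, 125, 54, 40], 0.94)]
pad [([215, 309, 19, 28], 0.88)]
cover0 []
cover1 []
cover2 []
{'mtx': array([[307.14742534,   0.        , 324.15100797],
       [  0.        , 307.14742534, 200.10121993],
       [  0.        ,   0.        ,   1.        ]]), 'hand_eye': array([[ 1.13748605e-03, -9.60209977e-01, -2.79276757e-01,
         6.99391401e-02],
       [ 9.99999136e-01,  9.08104147e-04,  9.50721463e-04,
        -1.49334215e-03],
       [-6.59279853e-04, -2.79277597e-01,  9.60210180e-01,
        -1.41818350e-01],
       [ 0.00000000e+00,  0.00000000e+00,  0.00000000e+00,
         1.00000000e+00]])} 1.2 [-1.07474315e-06  1.79412356e-01  9.83773961e-01  9.43434410e-07]
```

View pics/scene0.png

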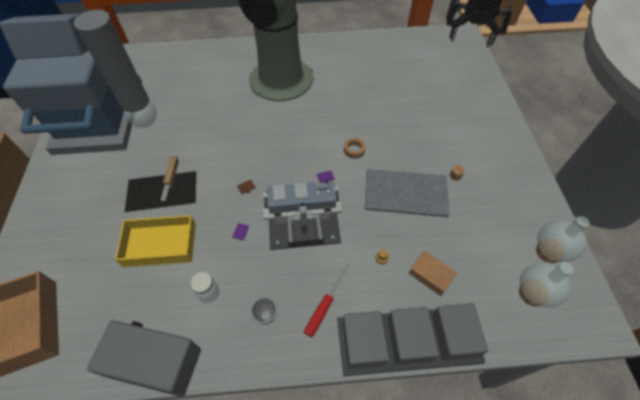

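View pics/side0.png

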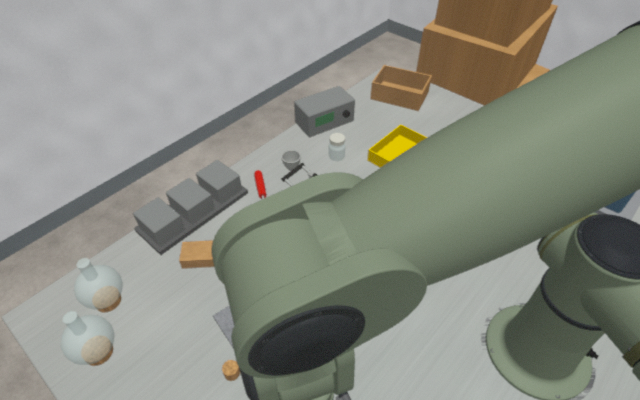

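```bash
cat > h.py <<'E'
from cell import bot
import cv2, numpy as np
from scipy.spatial.transform import Rotation as Rn
def q4(R): x,y,z,w=R.as_quat(); return [w,x,y,z]
def down(psi):  # tool z down, tool x at heading psi
    c,s=np.cos(psi),np.sin(psi)
    return Rn.from_matrix(np.array([[c,s,0],[s,-c,0],[0,0,-1.]]))
def cam(c):
    k=bot.calibration(c)
    if c!="wrist": return k["mtx"],np.array(k["extrinsics"])
    T=np.eye(4);T[:3,3]=bot.read_position();w,x,y,z=bot.read_tool_rot();T[:3,:3]=Rn.from_quat([x,y,z,w]).as_matrix()
    return k["mtx"],np.linalg.inv(T@k["hand_eye"])
def px2w(K,E,uv,z):
    r=E[:3,:3].T@np.linalg.inv(K)@np.array([uv[0],uv[1],1.]); o=-E[:3,:3].T@E[:3,3]
    return o+r*(z-o[2])/r[2]
def w2px(K,E,p):
    p=np.atleast_2d(p); c=K@(E[:3,:3]@p.T+E[:3,3:]); return (c[:2]/c[2]).T
def snap(c,name,scale=1):
    K,E=cam(c); im=bot.camera(c); np.savez(f"pics/{name}.npz",K=K,E=E)
    cv2.imwrite(f"pics/{name}.png",im[:,:,::-1]); return K,E,im
E
python3 - <<'E'
from h import *
K,E=cam("scene")
for n,uv,z in (("nest",(302,196),.09),("mat",(161,191),.003),("bin",(157,240),.02),("pad",(407,192),.012)): print(n,px2w(K,E,uv,z).round(3))
c=px2w(K,E,(302,196),.09)
bot.move_pose([c[0]-.02,c[1],.27],q4(down(np.pi)))
snap("wrist","w_nest")
m=px2w(K,E,(161,191),.003)
bot.move_pose([m[0],m[1],.2],q4(down(np.pi)))
snap("wrist","w_mat")
E
```

```text
nest [0.541 0.043 0.09 ]
mat [ 0.433 -0.343  0.003]
bin [ 0.594 -0.326  0.02 ]
pad [0.501 0.327 0.012]
```

View pics/w_nest.png

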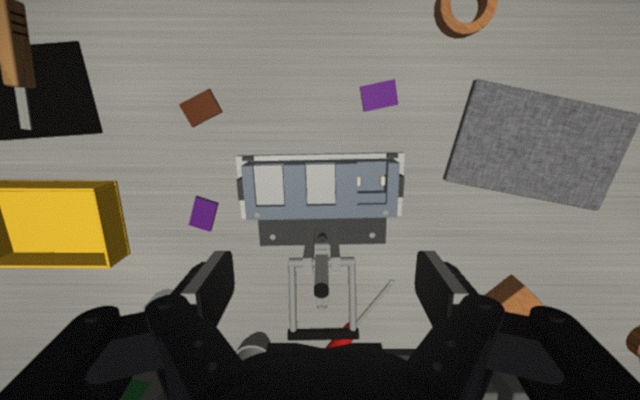

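View pics/w_mat.png

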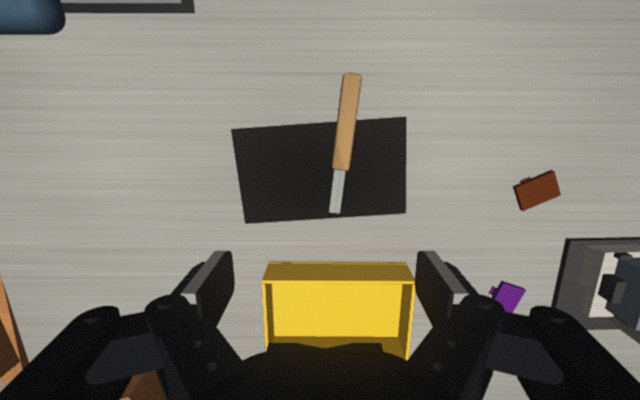

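The nest picture shows pale grey covers seated in pocket0 (269,185) and pocket1 (320,184). Pocket2 at (372,185) is empty. The brown (200,107) and purple (379,95 / 203,212) look-alikes lie loose on the bench and aren't meant. The mat picture shows the pry bar with its handle from (350,73) to (342,170) and its blade tip at (335,213). It is the only pry bar.

```bash
cat > loc.py <<'E'
from h import *
def load(n): d=np.load(f"pics/{n}.npz"); return d["K"],d["E"],cv2.imread(f"pics/{n}.png")
def blobs(mask,amin):
    n,l,s,c=cv2.connectedComponentsWithStats(mask.astype(np.uint8)); return [(l==i,s[i],c[i]) for i in range(1,n) if s[i,4]>=amin]
def pca(P): # centre and long axis of points
    r=cv2.minAreaRect(P.astype(np.float32)); b=cv2.boxPoints(r); e=[b[1]-b[0],b[2]-b[1]]; e.sort(key=np.linalg.norm)
    return np.array(r[0]),e[1]/np.linalg.norm(e[1]),np.linalg.norm(e[1]),np.linalg.norm(e[0])
def topts(K,E,m,z): v,u=np.nonzero(m); return np.array([px2w(K,E,p,z)[:2] for p in zip(u,v)])
def pry(n,z0=.003,win=None):
    K,E,im=load(n); h=cv2.cvtColor(im,cv2.COLOR_BGR2HSV)
    m=(h[...,0]>8)&(h[...,0]<22)&(h[...,1]>90)&(h[...,2]>90)
    if win: w=np.zeros_like(m); w[win[1]:win[3],win[0]:win[2]]=1; m&=w
    for b,s,c in blobs(m,300): print("wood",s.tolist(),c.round(1),[np.round(x,4).tolist() for x in pca(topts(K,E,b,z0+.026))])
E
python3 - <<'E'
from loc import *
K,E,im=load("w_nest"); g=im[155:215,245:395].astype(int)
m=np.zeros(im.shape[:2],bool); m[155:215,245:395]=(g.min(2)>165)
for b,s,c in blobs(m,150): print("cover",s.tolist(),c.round(1),[np.round(x,4).tolist() for x in pca(topts(K,E,b,.094))], px2w(K,E,c,.094).round(4))
pry("w_mat",win=(230,50,420,230))
for n,w in (("w_nest",(225,130,425,350)),("w_mat",(300,50,400,230))):
    i=cv2.imread(f"pics/{n}.png")[w[1]:w[3],w[0]:w[2]]; cv2.imwrite(f"pics/c_{n}.png",cv2.resize(i,None,fx=2.6,fy=2.6,interpolation=cv2.INTER_CUBIC))
print(im[185,269],im[185,320],im[185,340],im[150,320])
E
```

```text
cover [255, 155, 130, 5, 423] [316.9 156.8] [[0.4955, 0.0374], [0.021199999377131462, -0.9998000264167786], 0.13369999825954437, 0.003800000064074993] [0.4956 0.0348 0.094 ]
cover [307, 165, 27, 38, 957] [320.2 182.9] [[0.5243, 0.038], [0.9998999834060669, 0.010200000368058681], 0.04039999842643738, 0.02759999968111515] [0.5233 0.0382 0.094 ]
cover [254, 166, 29, 38, 943] [268.6 184.1] [[0.5256, -0.0167], [0.9998000264167786, 0.01759999990463257], 0.0406000018119812, 0.027899999171495438] [ 0.5247 -0.0165  0.094 ]
wood [332, 73, 29, 98, 1728] [346.2 121. ] [[0.3749, -0.322], [0.9940000176429749, -0.10899999737739563], 0.09300000220537186, 0.01810000091791153]
[173 177 181] [171 175 178] [134 130 120] [144 152 153]
```

View pics/c_w_nest.png

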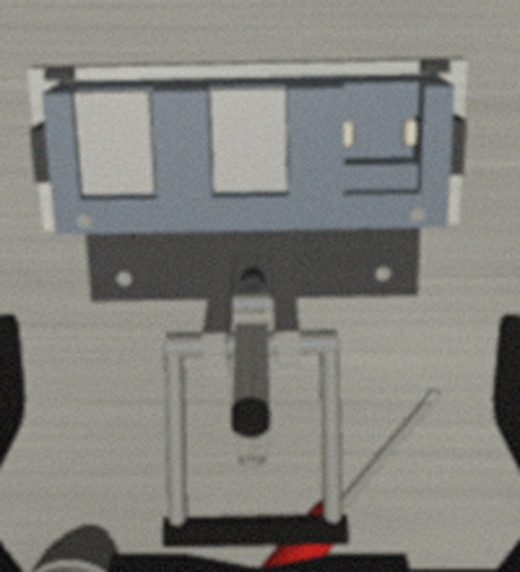

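The crop confirms it: two seated pale covers at crop (115,140) and (250,140), the empty pocket at (385,140) with its nubs showing, and the clamp handle bar at (256,530). I'll swing the clamp first.

```bash
cat >> h.py <<'E'
NY=.0215; NO=np.array([.5328,.0383,0]); NR=Rn.from_euler('z',NY)
def nest(p): return NO+NR.apply(np.array(p,float))
def bar(q): a=1.3-q; return nest([.076+.08*np.sin(a),0,.106+.08*np.cos(a)])
def swing(qs,psi,speed=.1):
    for q in qs: bot.move_linear(bar(q)-[0,0,.019],speed)
E
python3 - <<'E'
from h import *
d=np.load("pics/w_nest.npz"); print(w2px(d["K"],d["E"],bar(0)))
for psi in (NY+np.pi/2,NY-np.pi/2): print(psi,[np.round(bot.solve_ik(bar(q)-[0,0,.019],q4(down(psi))),2).tolist() for q in (0,1.75)])
psi=NY+np.pi/2
bot.set_gripper(.5,30)
bot.move_pose(bar(0)+[0,0,.1],q4(down(psi)))
print(bot.move_linear(bar(0)-[0,0,.019],.1,until_force=8), bot.read_position())
bot.set_gripper(0,40); print(bot.read_gripper_width()*85,bot.read_ft_force(),bot.read_finger_force())
K,E,im=snap("wrist","w_bar"); snap("side","s_bar")
print(bot.read_clock())
E
```

```text
[[323.125213   333.42392185]]
1.5922963267948966 [[-0.05, 0.67, 0.05, 0.95, 0.0, 1.5], [-0.06, 0.43, -0.23, 0.91, 0.0, 1.49]]
-1.5492963267948965 [[-0.05, 0.67, 0.05, 0.95, 0.0, -1.64], [-0.06, 0.43, -0.23, 0.91, 0.0, -1.65]]
False [0.68647545 0.04159014 0.10926528]
10.298524917422645 [ 0.23140322 -0.20907044  2.09485626] 38.933170437812805
9.1667
```

View pics/s_bar.png

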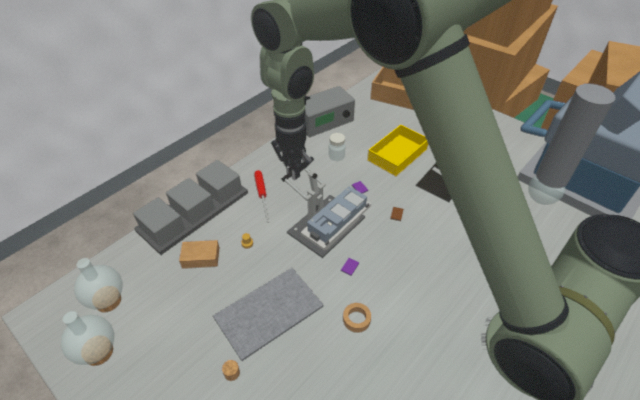

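The side view shows the fingers at (293,170) on the handle bar, with the jaw at 10 mm on the 12 mm rubber, so it's gripped. Swinging it now.

```bash
python3 - <<'E'
from h import *
swing(np.linspace(0,1.75,10)[1:],0)
print(bot.read_gripper_width()*85,bot.read_ft_force(),bot.read_position(),bar(1.75))
bot.set_gripper(.5); bot.move_linear(bar(1.75)+[0,0,.08],.15)
c=nest([-.03,0,.28]); bot.move_pose(c,q4(down(np.pi)))
K,E,im=snap("wrist","w_nest2"); print(w2px(K,E,bar(1.75)),w2px(K,E,bar(0)))
snap("scene","sc2")
bot.move_pose([.40,-.33,.2],q4(down(np.pi))); snap("wrist","w_mat2")
print(bot.read_clock())
from loc import *
pry("w_mat2")
E
```

```text
10.405500641580039 [-3.08116096  0.52612233 11.59084476] [0.5744181  0.03920289 0.16131092] [0.57399323 0.03918579 0.17803577]
[[327.51574441 276.74435853]] [[328.76041474 340.57207705]]
16.15
wood [320, 109, 27, 92, 1568] [333.3 154.5] [[0.3747, -0.3218], [0.9940999746322632, -0.10819999873638153], 0.09290000051259995, 0.017999999225139618]
wood [500, 201, 43, 37, 897] [521.3 219. ] [[0.4425, -0.1179], [0.42730000615119934, -0.9041000008583069], 0.04050000011920929, 0.02800000086426735]
wood [278, 285, 94, 22, 637] [326.5 294.3] [[0.5374, -0.3301], [0.0017000000225380063, -1.0], 0.10890000313520432, 0.02810000069439411]
wood [0, 305, 25, 87, 697] [ 10.4 359.1] [[0.6179, -0.7165], [0.9596999883651733, -0.2809999883174896], 0.13120000064373016, 0.02979999966919422]
```

View pics/w_nest2.png

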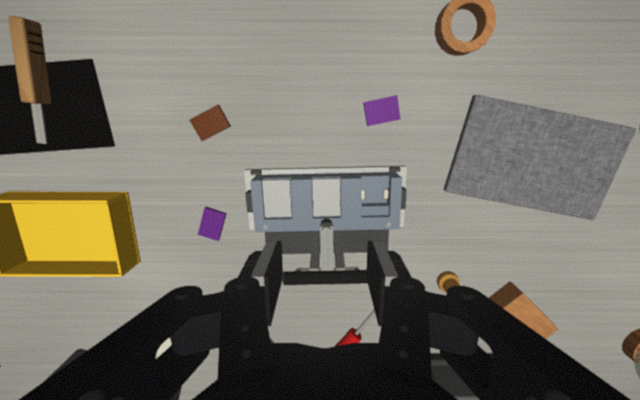

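Clamp is shut: the arm runs from (327,265) to the foot at (327,225) on the module's rear edge, and the bar is at (327,277) where predicted. The pry bar hasn't moved. Grasping it next.

```bash
cat >> h.py <<'E'
def pry_tcp(o,R,dx=-.035,dz=.002): return np.array(o)+R.apply([dx,0,dz]), R*down(np.pi)
E
python3 - <<'E'
from loc import *
K,E,im=load("w_nest2"); m=np.zeros(im.shape[:2],bool); m[174:222,258:350]=im[174:222,258:350].min(2)>160
for b,s,c in blobs(m,300): print("cover",s.tolist(),[np.round(x,4).tolist() for x in pca(topts(K,E,b,.094))], nest([-.00875,0,0])[:2],nest([-.00875,-.055,0])[:2])
yaw=-.1085; R=Rn.from_euler('z',yaw); root=np.array([.3748,-.3219,.003])+R.apply([.0475,0,0])
p,Q=pry_tcp(root,R); print(p)
# feasibility of levering poses
for y in (-.055,0):
  for t in (0,20,34):
    Rt=NR*Rn.from_euler('y',-t,degrees=True); ful=nest([-.030,y,.083]); o=ful-Rt.apply([.037,0,.012]); pp,qq=pry_tcp(o,Rt)
    s=bot.solve_ik(pp,q4(qq)); print(t,pp.round(3),None if s is None else np.round(s,2))
bot.set_gripper(.6); bot.move_pose(p+[0,0,.1],q4(Q))
print(bot.move_linear(p,.1,until_force=6),bot.read_position())
bot.set_gripper(0,120); print(bot.read_gripper_width()*85,bot.read_finger_force(),bot.read_ft_force())
bot.move_linear(p+[0,0,.16],.2); print(bot.read_gripper_width()*85,bot.read_ft_force())
snap("side","s_pry"); print(bot.read_clock())
E
```

```text
cover [313, 179, 27, 37, 940] [[0.5243, 0.0383], [0.9998999834060669, 0.014000000432133675], 0.0414000004529953, 0.02879999950528145] [0.52405202 0.03811189] [ 0.52523443 -0.0168754 ]
cover [263, 180, 28, 37, 913] [[0.5255, -0.0164], [0.9998000264167786, 0.019700000062584877], 0.0414000004529953, 0.028699999675154686] [0.52405202 0.03811189] [ 0.52523443 -0.0168754 ]
[ 0.3872265  -0.32325359  0.005     ]
0 [ 0.432 -0.019  0.073] [-0.21  0.3  -0.7   0.57  0.   -0.24]
20 [ 0.44  -0.019  0.049] [-0.28  0.21 -1.06 -0.04  0.1  -0.29]
34 [ 0.45  -0.018  0.034] None
0 [0.431 0.036 0.073] [-0.09  0.3  -0.7   0.57  0.   -0.11]
20 [0.439 0.036 0.049] [-0.12  0.21 -1.07 -0.05  0.05 -0.13]
34 [0.449 0.036 0.034] None
False [ 0.38764687 -0.3237225   0.00558702]
15.468958502348721 117.44576811790466 [-1.06529046  0.32278462  5.68708282]
15.718845455245244 [ 0.28551603 -0.01825966 -1.55775711]
19.4333
```

```bash
python3 - <<'E'
from h import *
for dx in (-.035,-.022,-.014):
 for psi in (np.pi,0):
  for yw in (0,.2,-.2):
   out=[]
   for y in (-.055,0):
    best=None
    for t in range(0,40,2):
     Rt=NR*Rn.from_euler('z',yw)*Rn.from_euler('y',-t,degrees=True); ful=nest([-.030,y,.083]); o=ful-Rt.apply([.037,0,.012]); pp=o+Rt.apply([dx,0,.002])
     s=bot.solve_ik(pp,q4(Rt*down(psi)))
     if s is not None: best=(t,np.round(s,2).tolist())
    out.append(best)
   print(dx,psi,yw,out)
E
```

```text
-0.035 3.141592653589793 0 [(32, [-0.33, 0.3, -1.28, -0.53, 0.19, -0.31]), (32, [-0.14, 0.3, -1.28, -0.57, 0.09, -0.14])]
-0.035 3.141592653589793 0.2 [(36, [-0.5, 0.36, -1.29, -0.57, 0.4, -0.62]), (34, [-0.3, 0.33, -1.29, -0.58, 0.28, -0.45])]
-0.035 3.141592653589793 -0.2 [(32, [-0.18, 0.31, -1.28, -0.57, 0.0, -0.0]), (34, [0.01, 0.35, -1.29, -0.65, -0.11, 0.16])]
-0.035 0 0 [(32, [-0.33, 0.3, -1.28, -0.53, 0.19, 2.84]), (32, [-0.14, 0.3, -1.28, -0.57, 0.09, 3.0])]
-0.035 0 0.2 [(36, [-0.5, 0.36, -1.29, -0.57, 0.4, 2.52]), (34, [-0.3, 0.33, -1.29, -0.58, 0.28, 2.7])]
-0.035 0 -0.2 [(32, [-0.18, 0.31, -1.28, -0.57, 0.0, 3.14]), (34, [0.01, 0.35, -1.29, -0.65, -0.11, -2.98])]
-0.022 3.141592653589793 0 [(34, [-0.33, 0.31, -1.28, -0.58, 0.19, -0.3]), (34, [-0.14, 0.31, -1.29, -0.62, 0.09, -0.14])]
-0.022 3.141592653589793 0.2 [(38, [-0.49, 0.37, -1.29, -0.62, 0.41, -0.6]), (36, [-0.3, 0.34, -1.3, -0.63, 0.29, -0.43])]
-0.022 3.141592653589793 -0.2 [(34, [-0.18, 0.32, -1.28, -0.62, 0.0, -0.0]), (36, [0.01, 0.36, -1.29, -0.7, -0.11, 0.15])]
-0.022 0 0 [(34, [-0.33, 0.31, -1.28, -0.58, 0
[... 264 characters left out ...]
 -2.99])]
-0.014 3.141592653589793 0 [(36, [-0.33, 0.33, -1.29, -0.65, 0.2, -0.29]), (34, [-0.14, 0.3, -1.27, -0.58, 0.09, -0.13])]
-0.014 3.141592653589793 0.2 [(38, [-0.48, 0.35, -1.27, -0.59, 0.41, -0.58]), (36, [-0.28, 0.32, -1.28, -0.6, 0.29, -0.42])]
-0.014 3.141592653589793 -0.2 [(36, [-0.18, 0.34, -1.29, -0.69, 0.0, -0.0]), (36, [0.01, 0.34, -1.27, -0.66, -0.11, 0.15])]
-0.014 0 0 [(36, [-0.33, 0.33, -1.29, -0.65, 0.2, 2.85]), (34, [-0.14, 0.3, -1.27, -0.58, 0.09, 3.01])]
-0.014 0 0.2 [(38, [-0.48, 0.35, -1.27, -0.59, 0.41, 2.56]), (36, [-0.28, 0.32, -1.28, -0.6, 0.29, 2.72])]
-0.014 0 -0.2 [(36, [-0.18, 0.34, -1.29, -0.69, 0.0, 3.14]), (36, [0.01, 0.34, -1.27, -0.66, -0.11, -2.99])]
```

View pics/s_pry.png

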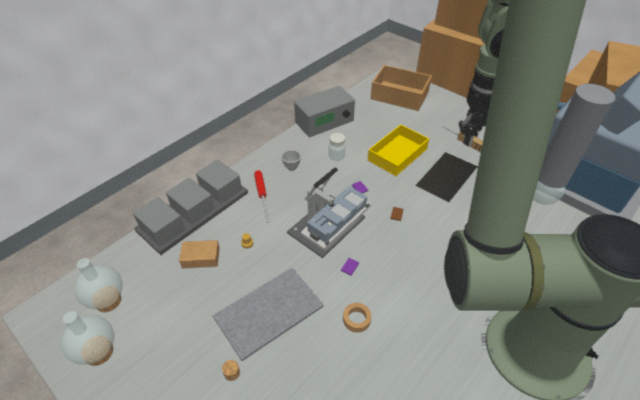

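The side view shows the pry bar held by the fingers at (470,138), with the clamp still shut. The grip I have allows about 32° of tilt, so I'll insert at cover0 with a force stop.

```bash
cat >> h.py <<'E'
DZ=.0026
def tip_pose(y,tipx,bz,t=0,yw=0): # blade underside tip at nest (tipx,y,bz), tilt t deg
    R=NR*Rn.from_euler('z',yw)*Rn.from_euler('y',-t,degrees=True)
    return pry_tcp(nest([tipx,y,bz])-R.apply([.050,0,.012]),R,dz=DZ)
def insert(y,bz=.0842):
    p,Q=tip_pose(y,-.050,bz+.08); bot.move_pose(p,q4(Q))
    p,_=tip_pose(y,-.050,bz); bot.move_linear(p,.15)
    p2,_=tip_pose(y,-.0145,bz); r=bot.move_linear(p2,.03,until_force=8)
    p3=np.array(bot.read_position()); tx=-.0145+NR.inv().apply(p3-p2)[0]
    print("insert",r,"tip x mm",tx*1e3,"dz mm",(p3-p2)[2]*1e3,bot.read_ft_force(),bot.read_gripper_width()*85); return tx
E
python3 - <<'E'
from h import *
insert(-.055); snap("wrist","w_ins"); snap("side","s_ins"); print(bot.read_clock())
i=cv2.imread("pics/s_ins.png")[150:290,260:460]; cv2.imwrite("pics/c_ins.png",cv2.resize(i,None,fx=4,fy=4,interpolation=cv2.INTER_CUBIC))
E
```

```text
insert False tip x mm -14.762271187250846 dz mm -0.04905651131838218 [ 0.05816903  0.79121861 -1.26208089] 15.901172038105729
22.7167
```

View pics/c_ins.png

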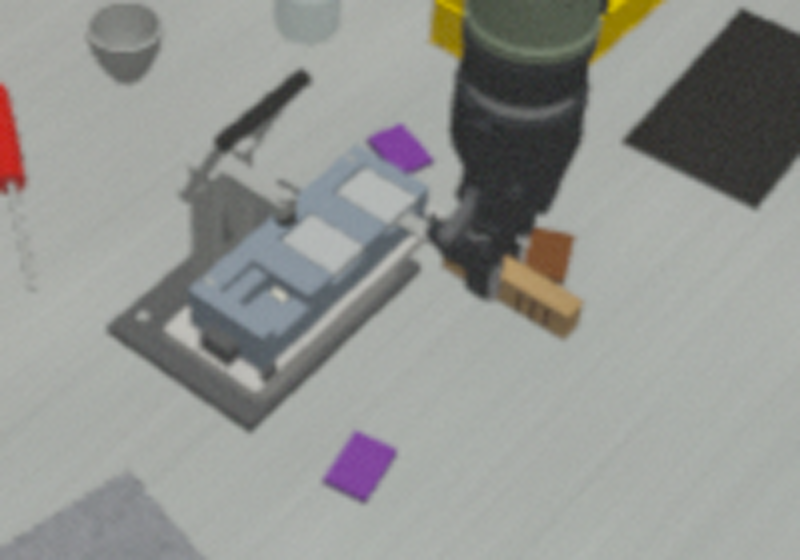

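The crop shows the blade entering under cover0's lip at (420,225). I'll seat it against the slot's back wall, then lever.

```bash
cat >> h.py <<'E'
def seat():
    p=np.array(bot.read_position()); r=bot.move_linear(p+NR.apply([.005,0,0]),.02,until_force=5)
    d=NR.inv().apply(np.array(bot.read_position())-p)[0]; print("seat",r,d*1e3,bot.read_ft_force()); return d
def lever(y,tx,dep=.0132,tmax=30,up=.0):
    # tx: nominal tip x at the slot's end wall; lever about the slot's front edge
    fx=tx-.014; 
    for t in [4,8,12,16,20,24,27,tmax]:
        R=NR*Rn.from_euler('y',-t,degrees=True); raise_=up*np.clip((t-12)/(tmax-12),0,1)
        F=nest([fx,y,.0835+raise_]); o=F-R.apply([.050-dep,0,.012]); p,Q=pry_tcp(o,R,dz=DZ)
        bot.move_linear(p,.03,rotation=q4(Q)); print(t,np.round(bot.read_ft_force(),1),np.round(bot.read_moment(),2),round(bot.read_gripper_width()*85,1))
E
python3 - <<'E'
from h import *
d=seat(); tx=-.01476+d
print("tx",tx); np.save("tx.npy",tx)
if -.018<tx<-.0105:
    lever(-.055,tx); snap("side","s_lev"); print(bot.read_clock())
    i=cv2.imread("pics/s_lev.png")[150:290,260:460]; cv2.imwrite("pics/c_lev.png",cv2.resize(i,None,fx=4,fy=4,interpolation=cv2.INTER_CUBIC))
E
```

```text
seat False 4.846288483263552 [-0.31425313 -0.00811849 -1.54846483]
tx -0.009913711516736447
```

```bash
python3 - <<'E'
from h import *
K,E,im=snap("side","s_ins2")
p=np.array(bot.read_position()); w,x,y,z=bot.read_tool_rot(); R=Rn.from_quat([x,y,z,w])*down(np.pi).inv()
o=p-R.apply([-.035,0,DZ])
pts=[o+R.apply(v) for v in ([-.095,-.009,.026],[-.095,.009,.026],[-.095,.009,0],[0,.009,.026],[0,.006,.0145],[.05,.006,.0145],[.05,-.006,.0145])]
pts+= [nest([-.03,v,.094]) for v in (-.083,-.07,-.04,-.015,.015,.083)]+[nest([.03,.083,.094])]
uv=w2px(K,E,np.array(pts)); x0,y0=330,160; s=8
c=cv2.resize(im[160:235,330:430,::-1],None,fx=s,fy=s,interpolation=cv2.INTER_CUBIC)
for i,(u,v) in enumerate(uv): cv2.circle(c,(int((u-x0+.5)*s),int((v-y0+.5)*s)),4,(0,0,255) if i<7 else (0,255,0),-1)
cv2.imwrite("pics/c_ins2.png",c); print(bot.read_gripper_width()*85)
E
```

```text
15.684136303633089
```

View pics/c_ins2.png

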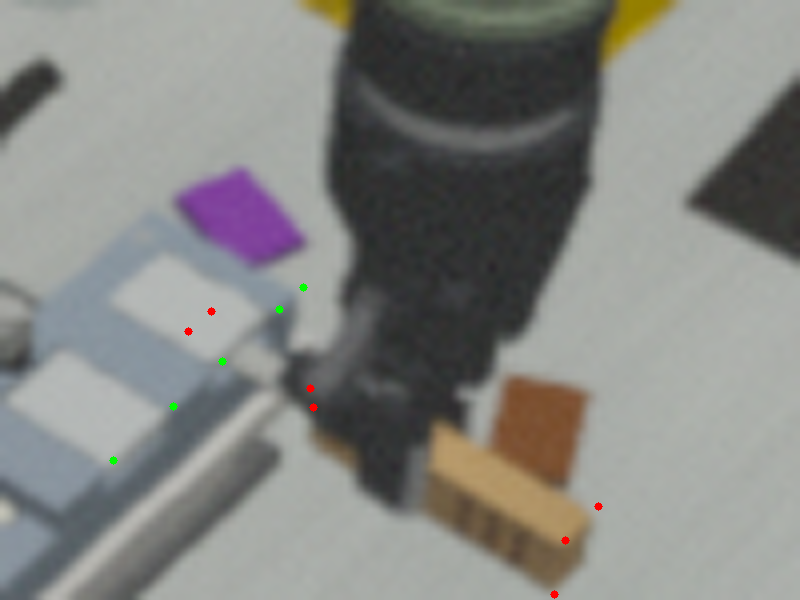

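```bash
python3 - <<'E'
from h import *
d=seat(); d2=0 if abs(d)<.0045 else seat()
print(-.0099+d+d2,bot.read_position(),bot.read_gripper_width()*85); K,E,im=snap("side","s_ins3")
cv2.imwrite("pics/c_ins3.png",cv2.resize(im[150:240,320:440,::-1],None,fx=6.6,fy=6.6,interpolation=cv2.INTER_CUBIC))
E
```

```text
seat True -0.11216538945735881 [ 0.79317784 -0.61035572  0.55334385]
-0.01001216538945736 [ 0.43897711 -0.0185008   0.07401331] 15.698549612773572
```

View pics/c_ins3.png

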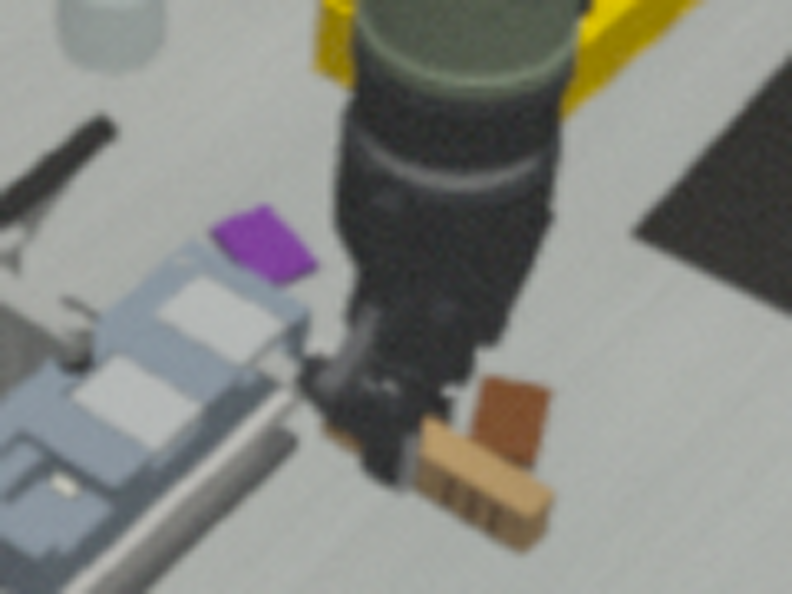

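```bash
python3 - <<'E'
from h import *
p=np.array(bot.read_position()); r=bot.move_linear(p+NR.apply([.004,0,0]),.01,until_force=6)
q=np.array(bot.read_position()); print(r,NR.inv().apply(q-p)*1e3,bot.read_ft_force(),bot.read_gripper_width()*85)
E
```

```text
True [ 0.12412003  0.08941376 -0.1523551 ] [-0.85851589  0.28510428  4.29606594] 15.770525840399928
```

```bash
python3 - <<'E'
from h import *
lever(-.055,-.0100); K,E,im=snap("side","s_lev"); print(bot.read_clock(),bot.read_position())
cv2.imwrite("pics/c_lev.png",cv2.resize(im[150:240,320:440,::-1],None,fx=6.6,fy=6.6,interpolation=cv2.INTER_CUBIC))
E
```

```text
4 [-1.1  0.7  0.7] [0.07 0.23 0.03] 15.4
8 [-1.3  1.3  1.3] [0.16 0.38 0.09] 15.7
12 [1.  0.7 0.5] [ 0.14 -0.17  0.05] 16.0
16 [-1.5  1.   4. ] [ 0.14 -0.12  0.1 ] 16.0
20 [-3.9  1.   6.5] [ 0.15 -0.27  0.13] 15.7
24 [-4.6  0.6  9.7] [ 0.15 -0.37  0.1 ] 15.6
27 [-6.5  0.7 11.3] [ 0.13 -0.41  0.05] 15.2
30 [-7.5  0.6 13.1] [ 0.07 -0.59  0.06] 15.7
26.2333 [ 0.45270647 -0.01836662  0.03943662]
```

View pics/c_lev.png

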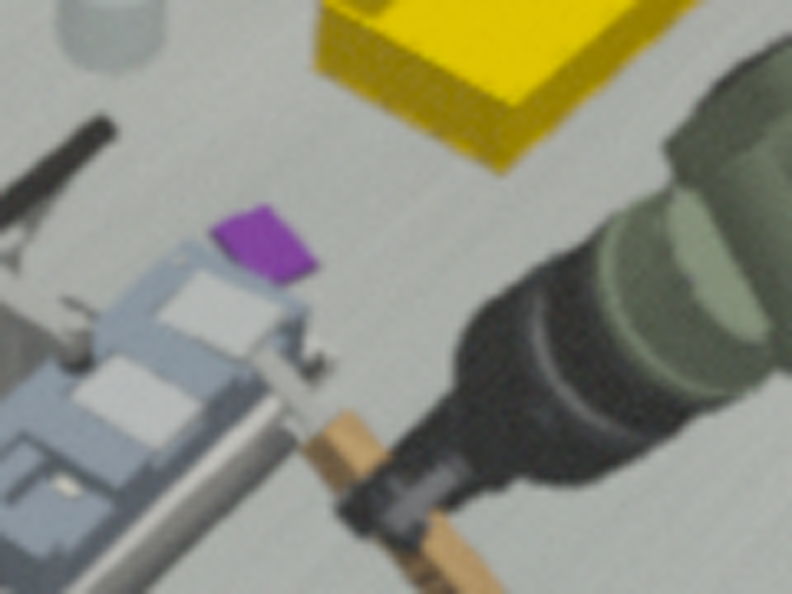

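```bash
python3 - <<'E'
from h import *
for k in range(3):
    p=np.array(bot.read_position()); bot.move_linear(p+[0,0,.003],.03); print(np.round(bot.read_ft_force(),1),np.round(bot.read_moment(),2))
K,E,im=snap("side","s_lev2")
cv2.imwrite("pics/c_lev2.png",cv2.resize(im[150:240,320:440,::-1],None,fx=6.6,fy=6.6,interpolation=cv2.INTER_CUBIC))
E
```

```text
[ 0.1  0.6 -1.8] [-0.01  0.61  0.01]
[ 1.2  0.3 -1.4] [-0.05  0.65  0.02]
[-0.  -0.4 -2.3] [-0.05  0.56 -0.02]
```

View pics/c_lev2.png

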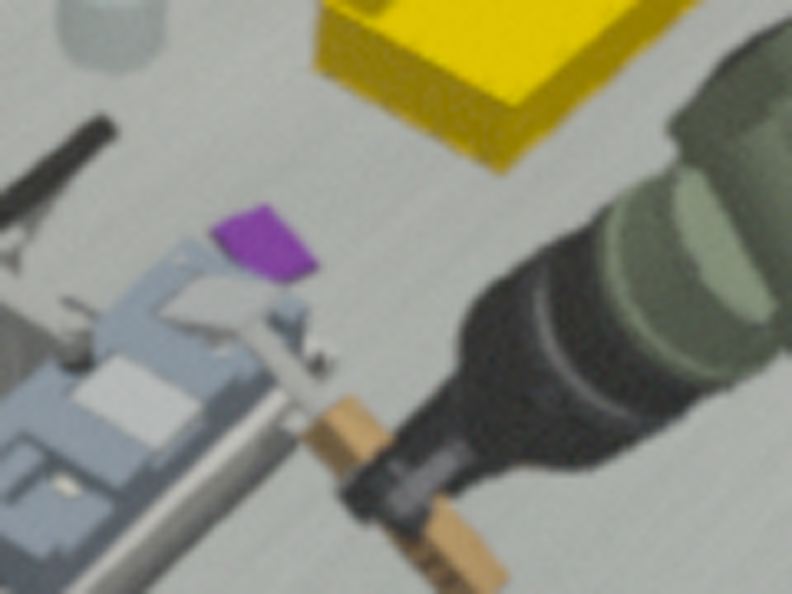

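The view shows cover0 tilted up on the blade, with its lip well clear at (235,330). I'll draw the bar back and look.

```bash
python3 - <<'E'
from h import *
p=np.array(bot.read_position()); w,x,y,z=bot.read_tool_rot(); R=Rn.from_quat([x,y,z,w])*down(np.pi).inv()
print(R.as_euler('zyx',degrees=True))
bot.move_linear(p+R.apply([-.03,0,0]),.05); 
p=np.array(bot.read_position()); bot.move_linear(p+[0,0,.1],.1,rotation=q4(NR*down(np.pi)))
print(bot.read_gripper_width()*85,bot.read_clock())
K,E,im=snap("side","s_out"); K,E,i2=snap("wrist","w_out")
a=cv2.resize(im[150:240,310:430,::-1],None,fx=5,fy=5,interpolation=cv2.INTER_CUBIC)
cv2.imwrite("pics/c_out.png",a)
E
```

```text
[  1.41846922 -30.00578949   0.70151883]
15.609874501605892 29.325
```

View pics/c_out.png

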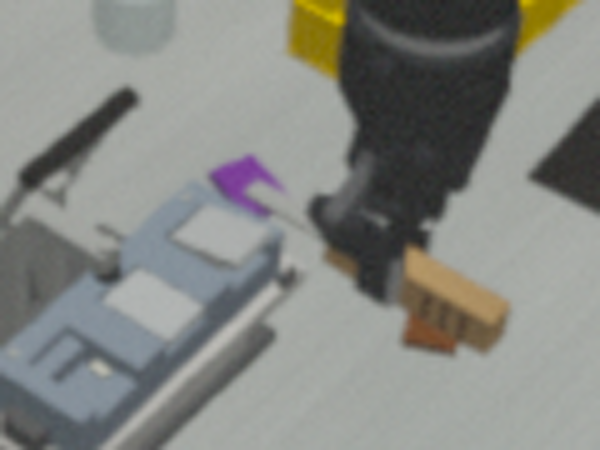

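I've now viewed all 14 pictures, so the remaining checks will be numeric. The last crop shows cover0 lying level at (222,235) with the bar clear of it. I'll measure how proud it sits from the blobs.

```bash
cat >> loc.py <<'E'
def covers_side(n):
    K,E,im=load(n); out=[]
    for y in (-.055,0):
        u,v=w2px(K,E,nest([-.00875,y,.095]))[0]; x0,y0=int(u)-13,int(v)-12
        g=im[y0:y0+24,x0:x0+26].min(2).astype(int); m=np.zeros(im.shape[:2],bool); m[y0:y0+24,x0:x0+26]=g>165
        bs=sorted(blobs(m,40),key=lambda b:np.linalg.norm(b[2]-[u,v])); out.append([(b[2]-[u,v]).round(2).tolist()+[int(b[1][4])] for b in bs[:2]])
    print(n,out)
E
python3 - <<'E'
from loc import *
for n in ("s_bar","s_pry","s_ins","s_lev2","s_out"): covers_side(n)
K,E,_=load("s_out"); print("7mm up =",w2px(K,E,nest([-.00875,-.055,.102]))[0]-w2px(K,E,nest([-.00875,-.055,.095]))[0],"5mm x",w2px(K,E,nest([-.00375,-.055,.095]))[0]-w2px(K,E,nest([-.00875,-.055,.095]))[0])
# handle rear end check in s_out : predicted vs wood blob
im=cv2.imread("pics/s_out.png"); h=cv2.cvtColor(im,cv2.COLOR_BGR2HSV)
m=(h[...,0]>8)&(h[...,0]<22)&(h[...,1]>80)&(h[...,2]>110); m[:,:380]=0;m[:,415:]=0;m[:195]=0;m[230:]=0
for b,s,c in blobs(m,20): print(s.tolist(),c)
p=np.array(bot.read_position()); w,x,y,z=bot.read_tool_rot(); R=Rn.from_quat([x,y,z,w])*down(np.pi).inv(); o=p-R.apply([-.035,0,DZ])
print(w2px(K,E,[o+R.apply(v) for v in ([-.095,-.009,.026],[-.095,.009,.026],[-.095,.009,0],[-.095,-.009,0])]).round(1))
E
```

```text
s_bar [[[-0.58, 1.13, 115]], [[-0.67, 1.16, 128]]]
s_pry [[[-0.6, 1.08, 118]], [[-0.7, 1.1, 130]]]
s_ins [[[-0.54, 1.11, 118]], [[-0.74, 1.15, 130]]]
s_lev2 [[], [[-0.63, 0.98, 130]]]
s_out [[[-0.27, -0.99, 94]], [[-0.65, 1.08, 123]]]
7mm up = [ 0.14606803 -1.87975994] 5mm x [-1.53578022 -0.91668048]
[391, 199, 20, 21, 147] [400.5170068  207.88435374]
[391, 212, 11, 8, 35] [395.17142857 216.31428571]
[[412.4 209.2]
 [408.1 213.6]
 [406.5 220.9]
 [410.7 216.5]]
```

```bash
python3 - <<'E'
from h import *
bot.set_gripper(0,120)
tx=insert(0.0)
if tx>-.016:
    for k in range(3):
        p=np.array(bot.read_position()); r=bot.move_linear(p+NR.apply([.005,0,0]),.015,until_force=6)
        d=NR.inv().apply(np.array(bot.read_position())-p)[0]; tx+=d; print("seat",r,d*1e3,tx,np.round(bot.read_ft_force(),1))
        if r: break
print(bot.read_clock())
E
```

```text
insert False tip x mm -14.735278959575277 dz mm -0.02148087487273409 [-0.71419961  0.42920501 -0.92185501] 15.29867138003145
seat False 5.087741304683864 -0.009647537654891413 [-0.3 -0.3 -0.8]
seat True -0.09921577190298947 -0.009746753426794402 [ 0.9 -0.2  0.5]
32.75
```

```bash
python3 - <<'E'
from loc import *
lever(0.0,-.0100)
for k in range(3):
    p=np.array(bot.read_position()); bot.move_linear(p+[0,0,.003],.03); print(np.round(bot.read_ft_force(),1),np.round(bot.read_moment(),2))
snap("side","s_l1"); covers_side("s_l1")
p=np.array(bot.read_position()); w,x,y,z=bot.read_tool_rot(); R=Rn.from_quat([x,y,z,w])*down(np.pi).inv()
bot.move_linear(p+R.apply([-.035,0,0]),.05)
p=np.array(bot.read_position()); bot.move_linear(p+[0,0,.1],.1,rotation=q4(NR*down(np.pi)))
snap("side","s_out1"); covers_side("s_out1"); print(bot.read_gripper_width()*85,bot.read_clock())
E
```

```text
4 [-0.1 -0.7 -1.6] [ 0.03  0.09 -0.02] 15.6
8 [-1.3 -1.3  1.9] [0.06 0.33 0.04] 15.8
12 [1.3 0.  0.8] [ 0.11 -0.2   0.04] 15.6
16 [-1.9 -0.3  5. ] [ 0.16 -0.12  0.05] 15.5
20 [-3.6  0.4  8.8] [ 0.12 -0.2   0.06] 15.6
24 [-6.3  0.2 11.9] [ 0.05 -0.44  0.09] 15.5
27 [-7.5 -0.2 13.8] [-0.02 -0.63  0.04] 15.8
30 [-8.4 -0.3 17.1] [ 0.04 -0.93  0.02] 15.4
[-1.2 -0.2  0.6] [-0.01  0.61  0.02]
[-0.4  0.6 -0.8] [0.01 0.55 0.04]
[ 0.1  0.8 -1.7] [-0.02  0.65  0.04]
s_l1 [[[-0.38, -1.07, 100]], []]Traceback (most recent call last):
  File "<stdin>", line 7, in <module>
cell.PlanningError: the arm cannot follow that straight line within its joint ranges
```

```bash
python3 - <<'E'
from loc import *
p=np.array(bot.read_position()); w,x,y,z=bot.read_tool_rot(); R=Rn.from_quat([x,y,z,w])*down(np.pi).inv()
for d in (.03,.026,.022,.018):
    try: bot.move_linear(p+R.apply([-d,0,0]),.05); print(d); break
    except bot.PlanningError: pass
p=np.array(bot.read_position()); R2=NR*Rn.from_euler('y',-20,degrees=True)*down(np.pi)
bot.move_linear(p+NR.apply([-.012,0,.01]),.06,rotation=q4(R2))
p=np.array(bot.read_position()); bot.move_linear(p+[0,0,.1],.1,rotation=q4(NR*down(np.pi)))
snap("side","s_out1"); covers_side("s_out1"); print(bot.read_gripper_width()*85,bot.read_clock())
E
```

```text
0.026
s_out1 [[[0.27, -1.95, 58]], []]
16.042795524446074 38.4167
```

```bash
python3 - <<'E'
from loc import *
K,E,_=load("w_mat"); C=np.array([px2w(K,E,p,.003)[:2] for p in ((232,129),(406,117),(406,213),(246,223))]); print(C.round(3).tolist())
c=C.mean(0); e=(C[1]-C[0])+(C[2]-C[3]); yaw=np.arctan2(-e[0],e[1]); print(c,yaw)
for b,n in ((((264,262),(413,262),(405,283),(272,283)),"bin")): pass
E
python3 - <<'E'
from loc import *
K,E,_=load("w_mat"); C=np.array([px2w(K,E,p,.003)[:2] for p in ((232,129),(406,117),(406,213),(246,223))])
c=C.mean(0); e=(C[1]-C[0])+(C[2]-C[3]); yaw=np.arctan2(-e[0],e[1])
R=Rn.from_euler('z',yaw-np.pi/2); o=np.r_[c,.003]+R.apply([.0225,0,0]); p,Q=pry_tcp(o,R,dz=DZ)
print(c,yaw,p,bot.solve_ik(p,q4(Q)))
bot.move_pose(p+[0,0,.15],q4(Q)); print(bot.read_gripper_width()*85)
snap("side","s_out2"); covers_side("s_out2")
bot.move_linear(p+[0,0,.02],.15); print(bot.move_linear(p-[0,0,.001],.03,until_force=5),bot.read_position())
bot.set_gripper(.4); p=np.array(bot.read_position()); bot.move_linear(p+[0,0,.15],.2)
bot.move_pose([.38,-.33,.22],q4(down(np.pi))); snap("wrist","w_mat3"); pry("w_mat3",win=(150,60,500,260))
bot.move_pose(nest([-.03,0,.28]),q4(down(np.pi))); snap("wrist","w_nest3"); print(bot.read_clock())
E
```

```text
[[0.382, -0.443], [0.369, -0.256], [0.477, -0.248], [0.49, -0.435]]
[ 0.42960908 -0.34551405] 0.06887902555901362
[ 0.42960908 -0.34551405] 0.06887902555901362 [ 0.42874877 -0.33304369  0.0056    ] [-0.79640773  0.5689486  -0.47335759  0.52849014  0.          0.70550957]
15.42904809544061
s_out2 [[[-0.34, -1.06, 105]], [[-0.79, -1.58, 66]]]
True [ 0.42844162 -0.3327941   0.00584325]
wood [293, 207, 81, 21, 1274] [332.7 217.1] [[0.4249, -0.3214], [0.06549999862909317, -0.9979000091552734], 0.09260000288486481, 0.022099999710917473]
45.675Traceback (most recent call last):
  File "<stdin>", line 4, in <module>
ValueError: too many values to unpack (expected 2)
```

```bash
cat >> loc.py <<'E'
def covers_wrist(n,z,th=155):
    K,E,im=load(n); a,b=w2px(K,E,[nest([-.045,-.085,.1]),nest([.02,.03,.1])]).round().astype(int)
    m=np.zeros(im.shape[:2],bool); s=np.s_[a[1]:b[1],a[0]:b[0]]; m[s]=im[s].min(2)>th; out=[]
    for bl,st,c in blobs(m,200):
        P=pca(topts(K,E,bl,z)); print(n,st.tolist(),[np.round(x,4).tolist() for x in P], "nest mm",(NR.inv().apply(np.r_[P[0],0]-NO)*1e3).round(1)[:2]); out.append(P)
    return out
E
python3 - <<'E'
from loc import *
covers_wrist("w_nest2",.094); covers_wrist("w_nest3",.101)
snap("side","s_n3"); covers_side("s_n3")
K,E,im=load("s_n3"); u,v=w2px(K,E,nest([-.00875,0,.1]))[0].astype(int); print(u,v); print(im[v-12:v+12,u-14:u+14].min(2))
E
```

```text
w_nest2 [262, 168, 91, 7, 387] [[0.4946, 0.0176], [0.02199999988079071, -0.9998000264167786], 0.09740000218153, 0.004800000227987766] nest mm [-38.7 -19.9]
w_nest2 [313, 179, 27, 37, 958] [[0.5242, 0.0383], [1.0, 0.00039999998989515007], 0.0414000004529953, 0.029200000688433647] nest mm [-8.6  0.2]
w_nest2 [263, 180, 28, 37, 937] [[0.5254, -0.0164], [0.9998999834060669, 0.011099999770522118], 0.04149999842047691, 0.028999999165534973] nest mm [ -8.6 -54.5]
w_nest3 [261, 168, 93, 8, 452] [[0.4935, 0.017], [0.03880000114440918, -0.9991999864578247], 0.09769999980926514, 0.005799999926239252] nest mm [-39.7 -20.5]
w_nest3 [261, 184, 30, 34, 893] [[0.5262, -0.0174], [0.9997000098228455, 0.024900000542402267], 0.03759999945759773, 0.029899999499320984] nest mm [ -7.8 -55.5]
w_nest3 [313, 187, 28, 29, 691] [[0.5268, 0.0379], [1.0, -9.999999747378752e-05], 0.03180000185966492, 0.029100000858306885] nest mm [-6.  -0.3]
s_n3 [[[-0.56, -1.14, 79]], []]
340 207
[[156 156 150 128 116 129 142 151 155 155 154 147 137 131 131 129 130 126
  121 130 144 160 166 167 166 170 168 169]
 [156 157 156 141 
[... 1973 characters left out ...]
130 130 132 130 130 133 131 127 123 110 111 111 108 111 117 127 138 140
  136 133 129 128 128 124 107  86  83  80]
 [128 130 129 130 132 128 130 131 131 129 127 116 109 107 118 117 127 134
  130 130 133 130 129 125 108  89  85  84]
 [131 130 132 129 129 129 130 126 130 132 133 127 119 129 132 128 127 131
  128 129 132 128 125 109  95  86  81  96]
 [116 125 129 131 132 131 130 129 127 130 131 131 127 143 141 130 129 129
  130 132 131 121 106  90  85  84  97 128]
 [ 95 112 123 126 129 131 131 130 128 133 130 130 129 129 132 132 129 128
  127 131 124 102  91  82  85  95 131 161]
 [ 97  84  97 114 124 130 132 129 128 132 127 131 129 133 132 130 126 127
  128 123 110  90  83  84  96 130 162 173]]
```

Cover0 sits level and proud; cover1 is tilted up, so both are free. The pry bar is fully on the mat. Opening the clamp now, then measuring the bin and pad.

```bash
python3 - <<'E'
from loc import *
psi=NY+np.pi/2
bot.set_gripper(.5,40)
bot.move_pose(bar(1.75)+[0,0,.06],q4(down(psi)))
print(bot.move_linear(bar(1.75)-[0,0,.018],.1,until_force=10),bot.read_position())
bot.set_gripper(0,45); print(bot.read_gripper_width()*85)
swing(np.linspace(1.75,0,10)[1:],0)
print(bot.read_gripper_width()*85,bot.read_ft_force(),bot.read_position(),bar(0))
bot.set_gripper(.5); bot.move_linear(bar(0)+[0,0,.1],.15)
bot.move_pose(nest([-.03,0,.28]),q4(down(np.pi))); snap("wrist","w_nest4"); covers_wrist("w_nest4",.101)
K,E,im=load("w_nest4"); 
for q in (0,1.75):
    u,v=w2px(K,E,bar(q))[0].astype(int); print("bar",q,u,v,im[v-6:v+7,u].mean(1).astype(int).tolist())
for n,p in (("bin",[.585,-.33,.28]),("pad",[.50,.327,.28])):
    bot.move_pose(p,q4(down(np.pi))); K,E,im=snap("wrist","w_"+n)
    im=im[:,:,::-1]; h=cv2.cvtColor(np.ascontiguousarray(im),cv2.COLOR_BGR2HSV)
    if n=="bin": m=(h[...,0]>20)&(h[...,0]<34)&(h[...,1]>150); z=.045
    else: m=cv2.morphologyEx(((h[...,1]<22)&(h[...,2]>85)&(h[...,2]<140)).astype(np.uint8),cv2.MORPH_OPEN,np.ones((7,7)))>0; z=.012
    m[290:]=0
    for b,s,c in blobs(m,1500): print(n,s.tolist(),[np.round(x,4).tolist() for x in pca(topts(K,E,b,z))])
    print(im[int(w2px(K,E,[p[0],p[1],z])[0][1]),320])
print(bot.read_clock())
E
```

```text
False [0.5745209  0.03913934 0.16066816]
10.27153386381022
10.316912200191481 [ 1.97947417 -0.35652626  0.34355023] [0.6863219  0.04160368 0.10845374] [0.68584927 0.04159107 0.12739991]
w_nest4 [261, 168, 92, 8, 445] [[0.4933, 0.0173], [0.045499999076128006, -0.9990000128746033], 0.09650000184774399, 0.006000000052154064] nest mm [-39.9 -20.1]
w_nest4 [260, 184, 30, 34, 887] [[0.5261, -0.0173], [0.9984999895095825, 0.05530000105500221], 0.03790000081062317, 0.029200000688433647] nest mm [ -7.9 -55.5]
w_nest4 [313, 187, 27, 29, 620] [[0.527, 0.0381], [1.0, 0.0003000000142492354], 0.031700000166893005, 0.028300000354647636] nest mm [-5.8 -0.1]
bar 0 328 340 [139, 88, 37, 15, 23, 28, 31, 23, 33, 32, 25, 46, 95]
bar 1.75 327 276 [86, 86, 90, 86, 84, 87, 94, 84, 95, 88, 88, 89, 87]
bin [257, 132, 139, 88, 11389] [[0.5947, -0.3276], [0.003000000026077032, 1.0], 0.1679999977350235, 0.11069999635219574]
[ 57 196 235]
pad [238, 97, 176, 124, 15734] [[0.4961, 0.3237], [0.19030000269412994, 0.9817000031471252], 0.21899999678134918, 0.13079999387264252]
[125 124 126]
58.125
```

The clamp is open, and the bin and pad fits match their listed sizes. Picking the covers.

```bash
cat > pick.py <<'E'
from loc import *
import sys
def pick(xy,dy,zmin=.0945):
    Q=q4(NR*down(np.pi)); a=nest([xy[0],xy[1],zmin])
    bot.set_gripper(.5,30); bot.move_pose(a+[0,0,.09],Q); bot.move_linear(a+[0,0,.02],.15)
    r=bot.move_linear(a,.03,until_force=4); print("down",r,bot.read_position())
    if r: p=np.array(bot.read_position()); bot.move_linear(p+[0,0,.0015],.03)
    bot.set_gripper(0,50); w=bot.read_gripper_width()*85; print("w",w)
    if w<22: return False
    p=np.array(bot.read_position()); bot.move_linear(p+[0,0,.10],.08); w=bot.read_gripper_width()*85; print("lift w",w)
    return w>22
def drop(dy):
    b=np.array([.5947,-.3276+dy,.04]); Q=q4(down(np.pi)); bot.move_pose(b+[0,0,.14],Q); print("over bin w",bot.read_gripper_width()*85)
    bot.move_linear(b,.15,until_force=8); bot.set_gripper(.5); bot.move_linear(b+[0,0,.14],.2); print(bot.read_clock())
E
python3 - <<'E'
from pick import *
if pick((-.008,-.0555),-.04): drop(-.04)
E
```

```text
down False [ 0.52603954 -0.01738944  0.09451507]
w 27.935503767751243
lift w 27.992236383133246
over bin w 27.776518743892314
66.35
```

```bash
python3 - <<'E'
from pick import *
ok=pick((-.004,-.0003),.04)
if ok: drop(.04)
K,E,im=(lambda s:s)(snap("wrist","w_bin2"))
bot.move_pose(nest([-.03,0,.28]),q4(down(np.pi))); snap("wrist","w_nest5"); covers_wrist("w_nest5",.101)
bot.move_pose([.585,-.33,.28],q4(down(np.pi))); K,E,im=snap("wrist","w_bin3")
m=np.zeros(im.shape[:2],bool); a,b=w2px(K,E,[[.545,-.405,.01],[.645,-.25,.01]]).astype(int); print(a,b)
m[a[1]:b[1],a[0]:b[0]]=im[a[1]:b[1],a[0]:b[0]].min(2)>110
for bl,s,c in blobs(m,60): print("in bin",s.tolist(),px2w(K,E,c,.015).round(3))
E
```

```text
down False [0.5288364  0.03791732 0.09450656]
w 27.91142905624178
lift w 27.773469113761813
over bin w 27.74767164646749
74.675
w_nest5 [262, 168, 92, 8, 452] [[0.4933, 0.0176], [0.04230000078678131, -0.9991000294685364], 0.09650000184774399, 0.006099999882280827] nest mm [-39.9 -19.9]
[267 134] [380 207]
in bin [281, 146, 24, 32, 695] [ 0.58  -0.373  0.015]
in bin [344, 164, 24, 24, 510] [ 0.599 -0.288  0.015]
```

Both covers are in the bin, at (0.58,-0.373) and (0.599,-0.288), and the pockets are empty. Gripping the module gently to centre on it.

```bash
python3 - <<'E'
from h import *
Q=q4(down(NY+np.pi/2)); a=nest([0,0,.054])
print(bot.solve_ik(a,Q))
bot.set_gripper(.9,20); bot.move_pose(a+[0,0,.12],Q); print(bot.read_ft_force())
bot.move_linear(a+[0,0,.045],.12,until_force=10)
r=bot.move_linear(a,.03,until_force=5); p=np.array(bot.read_position()); print("down",r,p,np.round(bot.read_ft_force(),1))
bot.move_linear(p+[0,0,.0035],.03)
f0=np.array(bot.read_ft_force())
bot.set_gripper(0,20); print("w",bot.read_gripper_width()*85,"dF",NR.inv().apply(np.array(bot.read_ft_force())-f0).round(1),bot.read_finger_force(),(np.array(bot.read_position())-nest([0,0,0])).round(4),bot.read_clock())
E
```

```text
[-0.06646137  0.48473983 -0.46085279  0.62520371  0.          1.48283495]
[0.05520728 0.0819283  0.06556983]
down True [0.53271438 0.03829932 0.0595587 ] [-1.2 -0.3  4.7]
w 59.389155398382826 dF [ 0.9 -0.3  2.6] 22.154094725847244 [0.0003 0.     0.0632] 82.3417
```

```bash
python3 - <<'E'
from h import *
bot.set_gripper(0,100); p=np.array(bot.read_position()); f0=np.array(bot.read_ft_force())
bot.move_linear(p+[0,0,.004],.03); print("w",bot.read_gripper_width()*85,(np.array(bot.read_ft_force())-f0).round(1))
bot.move_linear(p+[0,0,.13],.08); print("w",bot.read_gripper_width()*85,(np.array(bot.read_ft_force())-f0).round(1),np.round(bot.read_moment(),2))
Q=q4(down(-.1915+np.pi/2)); a=np.array([.4961,.3237,.0152])
bot.move_pose(a+[0,0,.13],Q); print("w",bot.read_gripper_width()*85,(np.array(bot.read_ft_force())-f0).round(1))
snap("scene","sc_mod"); snap("side","s_mod"); print(bot.read_clock())
for t in ("module",):
    for c in ("scene","side"):
        print(c,[(np.round(d["bbox"]).tolist(),round(d["confidence"],2)) for d in bot.search_frame(c,t)[:2]], w2px(*cam(c),a+[0,0,.135]))
E
```

```text
w 57.71766294605728 [  0.6  -0.4 -12.2]
w 57.54044640164641 [ -1.5   0.  -13.2] [ 0.04 -0.03 -0.  ]
w 57.42006407419194 [ -0.8  -1.1 -12.6]
85.825
scene [([380.0, 142.0, 75.0, 33.0], 0.97)] [[415.8339462  158.45736109]]
side [([219.0, 244.0, 86.0, 65.0], 0.93)] [[262.97860616 274.43920122]]
```

```bash
python3 - <<'E'
from loc import *
a=np.array([.4961,.3237,.0152])
bot.move_linear(a+[0,0,.02],.1); r=bot.move_linear(a-[0,0,.003],.02,until_force=3); print(r,bot.read_position(),np.round(bot.read_ft_force(),1),bot.read_gripper_width()*85)
bot.set_gripper(.85); p=np.array(bot.read_position()); bot.move_linear(p+[0,0,.12],.1)
bot.move_pose([.48,.327,.26],q4(down(np.pi))); K,E,im=snap("wrist","w_padm")
g=np.ascontiguousarray(im[:,:,::-1]); m=(g[...,0].astype(int)-g[...,2]>8)&(g[...,0]>90); m[290:]=0
for b,s,c in blobs(m,1500): print("module",s.tolist(),[np.round(x,4).tolist() for x in pca(topts(K,E,b,.046))])
bot.move_pose([.38,-.33,.22],q4(down(np.pi))); snap("wrist","w_mat4"); pry("w_mat4",win=(100,40,540,260))
for t in ("pry","mat"): print(t,[(np.round(d["bbox"]).tolist(),round(d["confidence"],2)) for d in bot.search_frame("wrist",t)[:2]])
bot.move_pose([.42,0,.4],q4(down(np.pi))); snap("scene","sc_end"); snap("side","s_end")
A=cv2.imread("pics/scene0.png");B=cv2.imread("pics/sc_end.png"); K,E,_=load("sc_end")
D=cv2.GaussianBlur(cv2.absdiff(A,B),(5,5),0).max(2)>22
for b,s,c in blobs(D,25): print("diff",s.tolist(),c.round())
print(bot.read_clock())
E
```

```text
True [0.49591979 0.32356206 0.01593124] [-0.3 -1.3  5.6] 57.43096000241207
module [250, 150, 146, 72, 6360] [[0.4953, 0.323], [0.1738000065088272, 0.9847999811172485], 0.16619999706745148, 0.06260000169277191]
wood [293, 206, 81, 21, 1257] [332.7 216.3] [[0.4253, -0.3212], [0.06849999725818634, -0.9976999759674072], 0.09269999712705612, 0.020999999716877937]
wood [489, 213, 39, 34, 762] [508.2 229.3] [[0.4421, -0.1171], [0.4320000112056732, -0.9018999934196472], 0.039900001138448715, 0.027899999171495438]
pry [([251.0, 205.0, 125.0, 18.0], 0.83)]
mat [([229.0, 164.0, 160.0, 92.0], 0.71)]
diff [271, 0, 17, 28, 224] [280.  13.]
diff [282, 0, 82, 42, 1536] [325.  13.]
diff [446, 0, 35, 42, 772] [462.  15.]
diff [478, 0, 33, 47, 818] [494.  20.]
diff [224, 6, 32, 56, 962] [239.  29.]
diff [132, 156, 55, 46, 799] [165. 182.]
diff [267, 184, 70, 30, 1378] [303. 200.]
diff [376, 191, 64, 11, 413] [407. 196.]
diff [132, 231, 18, 13, 178] [141. 237.]
diff [165, 232, 16, 19, 273] [173. 241.]
95.3333
```

Every check passes: the module is centred on the pad, the pry bar is on the mat, both covers are in the bin, the clamp is open, and nothing else has shifted.

```bash
python3 -c "
from cell import bot
print(bot.close_job())"
```

```text
the job is handed in; nothing more can be done
None
```

The job is handed in at about 95 s: with the module clamped I levered both covers free (pocket 2 was empty), then opened the clamp, put the covers in the bin, left the pry bar on the mat and set the module upright mid-pad; the pry bar went down before the clamp was opened, because opening the clamp needs the gripper free.

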